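Stack spare sanding drums in a pyramid rack

TASK

Stack the spare sanding drums as a pyramid in the rack: put the drum that lies on the two-rail rest into the rack's free groove, beside the one already there. Then change your grip on the drum that stands in the socket: lay it down on the emptied rest and let go, take it up again from there, and saddle it squarely into the gap on top of the two drums. Set every drum down rather than dropping it, and leave the drum already in the rack in its groove and the jar, the sanding block and the brush where they are.

Things in the scene. Friction and masses are not known exactly. Their poses are not given: they have to be found in the camera images.
- drum_a: Sanding drum already in the rack: solid cylinder with a cork-brown abrasive sleeve and black rubber ends with a steel hub, 60 mm diameter, 130 mm long, about 0.26 kg. Origin at its middle (centre of the cylinder); its long axis is its own y axis. It lies loose in the rack's taken groove.
- drum_b: Sanding drum lying on the two-rail rest: solid cylinder with a cork-brown abrasive sleeve and black rubber ends with a steel hub, 60 mm diameter, 130 mm long, about 0.26 kg. Origin at its middle (centre of the cylinder); its long axis is its own y axis.
- drum_c: Sanding drum standing on end in the socket, its upper 78 mm exposed at the start: solid cylinder with a cork-brown abrasive sleeve and black rubber ends with a steel hub, 60 mm diameter, 130 mm long, about 0.26 kg. Origin at its middle (centre of the cylinder); its long axis is its own z axis (up at the start; either end may end up on either side).
- rack: Fixed plywood rack, 200 (x) by 170 mm (y), origin under its centre. Two grooves along its y, at x = -43 (taken) and +43 mm (free), 44 mm wide between battens whose tops are 24 mm above the bench; drums in them are 26 mm apart. End cheeks 12 mm thick stand across the groove ends, inner faces at y = +-73 mm, 55 mm high, 105 mm high over the middle 110 mm: 8 mm to spare at each end of a drum.
- rack_taken (a point): Centre of a drum lying in the taken groove: 44.4 mm above the bench; axes as the rack's.
- rack_free (a point): Centre of a drum lying in the free groove: 44.4 mm above the bench; axes as the rack's.
- rack_saddle (a point): Centre of a drum saddled on the two lower drums, in the middle of the rack: 86.2 mm above the bench; axes as the rack's.
- rest: Two-rail drum rest fixed to the bench: base 90 (x) by 100 (y) by 10 mm, two upright wooden rails 6 mm thick, 100 mm long along its y axis, tops 40 mm above the bench, inner faces 44 and outer faces 56 mm apart (a drum overhangs them on both sides and 15 mm at each end). Ends open. Origin at the centre of its underside.
- rest_seat (a point): Centre of a drum lying on the rest: 60.4 mm above the bench; axes as the rest's (drum axis along y).
- socket: Square plywood socket fixed to the bench, 86 mm square outside, 66 mm square inside, 60 mm high, inner floor 8 mm above the bench; the third drum stands loosely in it, its top 138 mm above the bench. Origin at the centre of its underside.
- jar: Bystander: squat jar with a steel lid, 64 mm diameter, 75 mm high. Origin at the centre of its underside.
- block: Bystander: wooden sanding block 110 x 60 x 28 mm, long side along its x axis. Origin at the centre of its underside.
- brush: Bystander: flat dusting brush lying on the bench beyond the work, long side along its own x axis, 200 mm long (bristles to +x), 42 mm wide, 20 mm high. Origin at the middle of its underside.
Not all that is in view belongs to the job. What is shaped like the drum_b but orange or turquoise is not meant.

How it is judged:
By the outcome, as a careful person would: the job done as asked, in the order asked, and still so for the second after the job is handed in, with the robot touching nothing.
It also fails if it takes over 72 s, if anything falls off the work surface, if the arm or the gripper's body presses on something with over 40 N, if the wrist force passes 120 N, or if a joint passes its speed limit or range.

ROBOT

A 6-joint arm with a two-finger parallel gripper is mounted at the origin on the work surface. World frame = base frame: x ahead of the robot, y to its left, z up, the work surface at z = 0. Lengths are in m, angles in rad, forces in N, time in s.
With the tool pointing down it reaches from about 0.25 to 0.8 m from the base axis. Payload 8.5 kg.
Tool frame: the origin (TCP) lies midway between the tips of the shut fingers; the grasp point (between the pads) lies manip.grip_depth behind it (manip.grip_depth is the distance from the TCP to the grasp point, in m); z points along the fingers, y is the line along which they close (so a half turn about z gives the same grasp; the last joint's range is limited). The gripper opens to 85 mm and grips with 20 to 120 N. Pads are 22 mm wide; open, the fingers measure 114 mm over their backs; the gripper's body (76 mm by 85 mm) begins 54 mm behind the grasp point. The pads swing forward as they close: fully open they stand 13 mm farther back than shut.
Start: joints at [1.201, 0.238, -0.013, 1.319, 0, 1.571], TCP at [0.19, 0.489, 0.231] pointing down, gripper open.
Joint ranges: [-2.66, 2.66], [-1.03, 1.9], [-1.14, 1.46], [-1.82, 2.27], [-1.45, 1.34], [-3.14, 3.14]. Speed limits (rad/s): [2.22, 2.22, 2.79, 3.14, 3.14, 3.14].

INTERFACE

Orientations are given as a rotation vector (axis times angle).
In Python, from rig import sensors, eyes, job, manip gives the robot as it stands.
- The arm moves only by the tool send_rows, never from a script. Its argument "plan" is a list of rows, each an object of numbers: "gripper": the finger opening in m, from 0 to 0.0854; "x", "y", "z": the shift along the world's x, y, z in m; "rx", "ry", "rz": the turn, a rotation vector about the world's x, y, z in rad. In form: [{"gripper": .., "x": .., "y": .., "z": .., "rx": .., "ry": .., "rz": ..}, ...]. A call has 1 to 5 rows; each row is the pose to reach, as a shift and turn from the pose commanded when the call began; what a row does not reach only later rows make up. A row lasts 1/8 s, in which the tool goes at most 62.5 mm and 10.7 degrees, less where a joint would pass 70% of its speed; a pose out of reach is approached as far as the arm can. A call with a gripper value outside its range is refused whole. The fingers move at their own pace and stop on an object; "newtons" is the grip in N (left out, the last holds). Time passes only in rows, so rows that repeat a pose let the fingers close. It gives the time, the measured TCP pose, the force, the opening and the grip force at its end, in the units of the state.
- sensors.get_obs(): the state, without advancing time (a new reading comes with each control period).
- eyes.get_image(name): name is "side" or "top"; returns a dict with "color" (420x560x3 uint8, blue, green, red), "camera_matrix" (3x3 intrinsics, pixels), "extrinsics" (4x4, takes a point from camera to world coordinates). Camera axes: x right, y down, z forward; pixel columns grow to the right and rows downward; lengths in m; the calibration is good to about 2 mm. A picture is of the moment at which its call begins. There is no depth.
- job.sign_off(): hands the job in; it is judged then, once.
The state is a dict: "time": time; "qpos": joint angles; "joint_vel": joint speeds; "tau": joint torques, N m; "position": TCP position; "ee_rot": TCP orientation; "ft_force": force on the tool from outside, world axes, zero at the start; "moment": the same for the moment, N m; "opening": finger opening in m; "grip_force": force on a finger pad.
Only numpy, scipy, OpenCV 4.12 (cv2) and the standard library are available. Lean on these libraries where they do the work, as an engineer would, in place of code of your own. Each camera call takes 0.05 s, during which the arm holds its last target. There are 200 camera calls.

## Working session

There is one attempt and no reset: what is moved stays moved. The work goes in short steps, Python scripts to look and compute and a tool call to move; the robot and the scene stay as the last step left them, time stands still between calls to the robot, and variables do not carry over. Pictures are saved under pics/ and viewed, at most 15 in all, crops included, and the job is handed in when it is done.

Besides the shell and the picture viewer there is one more tool, called after "Request:" by a JSON object that holds its "op" and its "data". send_rows: Moves the arm, as the interface text tells. Its arguments: {"type":"object","properties":{"plan":{"type":"array"},"newtons":{"type":"number"}},"required":["plan"]}

```bash
ls; mkdir -p pics
python3 - <<'E'
from rig import sensors, eyes, job, manip
import cv2,numpy as np
print(manip.grip_depth); print(sensors.get_obs())
for n in("side","top"):
    d=eyes.get_image(n); cv2.imwrite(f"pics/{n}0.png",d["color"]); np.savez(f"pics/{n}.npz",**d)
    print(d["camera_matrix"],d["extrinsics"])
E
```

```text
pics
0.0187
{'time': 0.0, 'qpos': array([ 1.20099397e+00,  2.38780194e-01, -1.42598232e-02,  1.31918340e+00,
        1.35807359e-05,  1.57076454e+00]), 'joint_vel': array([-1.09828620e-03,  4.18660164e-04, -4.42194848e-04, -9.74142260e-05,
        2.68295666e-04, -3.42389785e-04]), 'tau': array([ 1.94496715e-03, -5.38782406e+01,  3.46443164e+01,  1.82514894e-02,
        2.60464230e-04, -8.99832997e-06]), 'position': array([0.18959875, 0.48912722, 0.23067576]), 'ee_rot': array([-5.77480023e-01, -3.08777977e+00,  2.19933509e-03]), 'ft_force': array([-0.45503905, -0.12690408, -0.21362867]), 'moment': array([0.0094871 , 0.05719784, 0.035088  ]), 'grip_force': 0.0, 'opening': 0.08539074400511411}
[[403.04038152   0.         281.70218075]
 [  0.         403.04038152 213.15538447]
 [  0.           0.           1.        ]] [[ 0.83513356 -0.39557929  0.38218969  0.2119372 ]
 [-0.54973973 -0.57704018  0.60399575 -0.46184172]
 [-0.0183894  -0.71452198 -0.69937127  0.69855281]
 [ 0.          0.          0.          1.        ]]
[[399.45337523   0.         280.71223434]
 [  0.         399.45337523 213.55662833]
 [  0.           0.           1.        ]] [[ 0.02387293 -0.99824526  0.0541894   0.51369911]
 [-0.99946146 -0.02261107  0.023781    0.05619216]
 [-0.02251399 -0.05472794 -0.99824745  1.11513619]
 [ 0.          0.          0.          1.        ]]
```

View pics/side0.png

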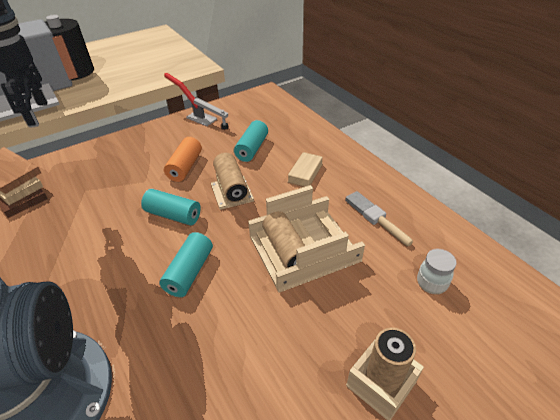

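View pics/top0.png

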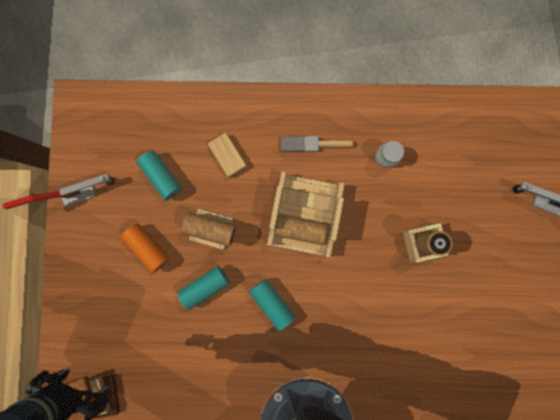

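Side view: drum_b on the rest at about (231,180), rack at (305,235) with drum_a at (281,240), socket and drum_c at (395,347). Top view: drum_b (208,230), rack (305,215) with drum_a at (302,231), drum_c's top at (440,243).
Drum-shaped candidates in the top view are orange (144,248) and turquoise (158,175), (203,288), (272,305). Only the cork one on the rails at (208,230) fits drum_b. I'll confirm it in an enlarged crop.

Run:
```python
import cv2,numpy as np
t=cv2.imread("pics/top0.png"); s=cv2.imread("pics/side0.png")
def crop(im,x0,y0,w,h,k):
    c=cv2.resize(im[y0:y0+h,x0:x0+w],None,fx=k,fy=k,interpolation=cv2.INTER_CUBIC)
    for x in range((x0+9)//10*10,x0+w,10):
        cv2.line(c,((x-x0)*k,0),((x-x0)*k,6 if x%50 else 18),(255,255,255),1)
        if x%50==0: cv2.putText(c,str(x),((x-x0)*k,30),0,.4,(255,255,255),1)
    for y in range((y0+9)//10*10,y0+h,10):
        cv2.line(c,(0,(y-y0)*k),(6 if y%50 else 18,(y-y0)*k),(255,255,255),1)
        if y%50==0: cv2.putText(c,str(y),(20,(y-y0)*k),0,.4,(255,255,255),1)
    return c
a=crop(t,170,165,190,100,4); b=crop(t,390,205,75,65,4)
cv2.imwrite("pics/c1.png",a)
c=np.zeros((600,800,3),np.uint8)
x=crop(s,200,140,170,150,3); c[:450,:510]=x
y=crop(s,340,320,90,100,3); c[:300,512:782]=y
c[300:560,512-12:800]=b[:260,:300]
cv2.imwrite("pics/c2.png",c)
hsv=cv2.cvtColor(t,cv2.COLOR_BGR2HSV)
for n,p in dict(drumb=(208,230),druma=(302,231),ply=(335,195),table=(360,290),socket=(413,250),rail=(195,242)).items(): print(n,p,hsv[p[1],p[0]])
hs=cv2.cvtColor(s,cv2.COLOR_BGR2HSV)
for n,p in dict(drumb=(228,165),druma=(281,238),ply=(323,255),table=(360,200)).items(): print(n,p,hs[p[1],p[0]])
```

```text
drumb (208, 230) [ 16 138 148]
druma (302, 231) [ 17 134 152]
ply (335, 195) [ 17 119 154]
table (360, 290) [ 12 168 161]
socket (413, 250) [ 18 116 160]
rail (195, 242) [ 13 147 144]
drumb (228, 165) [ 16  99 188]
druma (281, 238) [ 16  95 207]
ply (323, 255) [ 17  84 151]
table (360, 200) [ 13  11 156]
```

View pics/c1.png

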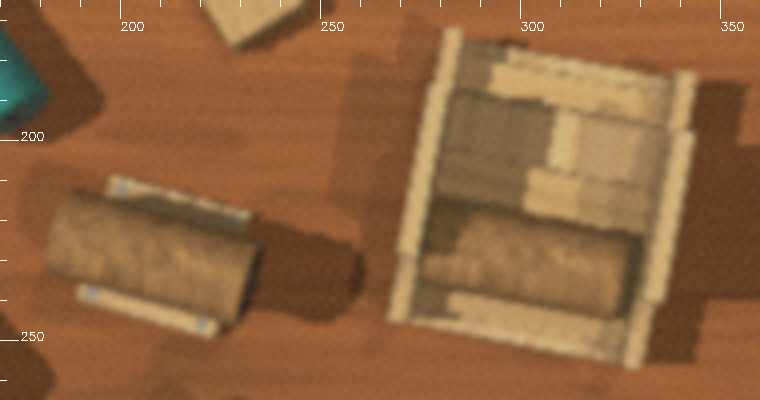

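View pics/c2.png

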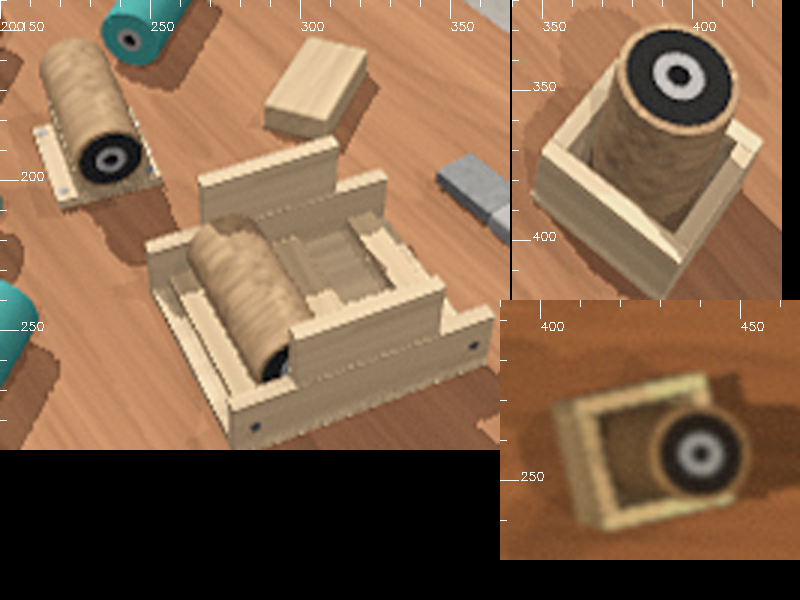

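Confirmed: the cork drum on the rails is drum_b. Top pixels: corners (188,212), (182,232), (234,226), (230,245). The rack's free groove is its upper (+x) one. Next I triangulate.

```bash
cat > h.py <<'E'
import numpy as np,cv2
from scipy.spatial.transform import Rotation as R
C={n:np.load(f"pics/{n}.npz") for n in("side","top")}
def ray(n,p):
    K,T=C[n]["camera_matrix"],C[n]["extrinsics"]
    d=T[:3,:3]@np.linalg.solve(K,[p[0],p[1],1.]); return T[:3,3],d/np.linalg.norm(d)
def at(n,p,z): o,d=ray(n,p); return o+d*(z-o[2])/d[2]
def tri(pt,ps):
    (a,u),(b,v)=ray("top",pt),ray("side",ps)
    s=np.linalg.lstsq(np.c_[u,-v],b-a,rcond=None)[0]
    x,y=a+u*s[0],b+v*s[1]; return (x+y)/2,np.linalg.norm(x-y)
E
python3 - <<'E'
from h import *
np.set_printoptions(precision=4,suppress=True)
print("b end",tri((232.2,235.6),(236.7,192.7)))
print("c top",tri((440,243.2),(396,345.3)))
q=np.array([at("top",p,.0604) for p in[(188,212.5),(181.75,232),(230,245.5),(234.5,225.75)]])
print("b c",q.mean(0),"len",np.linalg.norm(q[:2].mean(0)-q[2:].mean(0)),"dia",np.linalg.norm(q[0]-q[1]),np.linalg.norm(q[2]-q[3]),"ax",(q[:2].mean(0)-q[2:].mean(0)))
r=np.array([at("top",p,.01) for p in[(197.5,209.25),(189.5,238.75),(223.75,249.5),(232.5,218.25)]])
print("rest base",r.mean(0),[np.linalg.norm(r[i]-r[i-1]) for i in range(4)],r[0]-r[3],r[1]-r[2])
for a,b in[((330.75,256.75),(276.7,275)),((344.25,183.25),(364.3,242.7)),((267,245),(249.3,221.7)),((281.25,172),(328.3,197.7))]: print("cheek low",tri(a,b))
k=np.array([at("top",p,.055) for p in[(283.4,172.2),(341.7,183),(328.7,256.8),(269.5,245)]])
print("rack",k.mean(0),[np.linalg.norm(k[i]-k[i-1]) for i in range(4)],"x ax",k[0]-k[3],k[1]-k[2])
print("rack y from",k[0]-k[1],k[3]-k[2])
# drum a silhouette at top view
q=np.array([at("top",(170+x/4,165+y/4),.0444) for x,y in[(430,215),(425,283),(615,318),(632,235)]]);print("a",q.mean(0),np.linalg.norm(q[:2].mean(0)-q[2:].mean(0)))
s=np.array([at("top",(390+(x-500)/4,205+(y-300)/4),.06) for x,y in[(575,400),(705,375),(735,495),(605,528)]]);print("socket",s.mean(0),[np.linalg.norm(s[i]-s[i-1]) for i in range(4)],s[1]-s[0])
# hue mask check of drum b + base
E
```

```text
b end (array([0.5098, 0.208 , 0.0611]), np.float64(0.0002437821804224659))
c top (array([ 0.5037, -0.3074,  0.1386]), np.float64(0.00013975240620600526))
b c [0.5259 0.2717 0.0604] len 0.1313326836638786 dia 0.05421994658107 0.05341777795930514 ax [0.0324 0.1273 0.    ]
rest base [0.5266 0.2756 0.01  ] [np.float64(0.10116170075145521), np.float64(0.08477715093174422), np.float64(0.10014169376833025), np.float64(0.08970099043581208)] [0.0228 0.0985 0.    ] [0.0274 0.0963 0.    ]
cheek low (array([ 0.4588, -0.0515,  0.0614]), np.float64(0.0041142384439853096))
cheek low (array([ 0.6542, -0.0842,  0.0624]), np.float64(0.0016047028055934088))
cheek low (array([0.4884, 0.1151, 0.0526]), np.float64(0.0032245033670769713))
cheek low (array([0.6856, 0.0814, 0.0491]), np.float64(0.005031626386809371))
rack [0.5714 0.0149 0.055 ] [np.float64(0.1975730603889127), np.float64(0.1578991977004785), np.float64(0.19877928039936038), np.float64(0.15926025330493923)] x ax [ 0.1949 -0.0322  0.    ] [ 0.1963 -0.0311  0.    ]
rack y from [0.0258 0.1558 0.    ] [0.0272 0.1569 0.    ]
a [0.5272 0.0254 0.0444] 0.13223610892224372
socket [ 0.5044 -0.3074  0.06  ] [np.float64(0.08533850917848627), np.float64(0.08636194651001168), np.float64(0.08020095445813663), np.float64(0.08720116149957863)] [ 0.0183 -0.0844  0.    ]
```

Request:
{"op": "send_rows", "data": {"plan": [{"gripper": 0.0854,"x": 0.04,"y": -0.025,"z": 0,"rz": -0.18},{"gripper": 0.0854,"x": 0.08,"y": -0.05,"z": 0,"rz": -0.36},{"gripper": 0.0854,"x": 0.12,"y": -0.08,"z": 0,"rz": -0.54},{"gripper": 0.0854,"x": 0.165,"y": -0.11,"z": 0,"rz": -0.72},{"gripper": 0.0854,"x": 0.21,"y": -0.14,"z": 0,"rz": -0.9}], "newtons": 40}}

```text
invalid input
```

```bash
cat >> h.py <<'E'
def state():
    from rig import sensors
    o=sensors.get_obs(); r=R.from_rotvec(o["ee_rot"]).as_matrix()
    np.set_printoptions(precision=4,suppress=True)
    print("t",round(o["time"],2),"q",o["qpos"],"p",o["position"],"open",round(o["opening"],4),"F",o["ft_force"],"g",round(o["grip_force"],1))
    print("tool z",r[:,2],"y",r[:,1],"yang",np.arctan2(r[1,1],r[0,1]))
    open("log.txt","a").write(" ".join(map(str,[*o["qpos"],*o["position"],*o["ee_rot"]]))+"\n")
    return o
E
python3 -c "
from h import *
state()"
```

```text
t 0.1 q [ 1.201   0.2387 -0.0141  1.3192  0.      1.5708] p [0.1896 0.4892 0.2308] open 0.0854 F [-0.3461  0.3974 -0.5251] g 0.0
tool z [-0.0005 -0.0011 -1.    ] y [ 0.3614  0.9324 -0.0012] yang 1.201044382474382
```

Request:
{"op": "send_rows", "data": {"plan": [{"gripper": 0.085,"x": 0.04,"y": -0.025,"z": 0,"rx": 0,"ry": 0,"rz": -0.18},{"gripper": 0.085,"x": 0.08,"y": -0.05,"z": 0,"rx": 0,"ry": 0,"rz": -0.36},{"gripper": 0.085,"x": 0.12,"y": -0.08,"z": 0,"rx": 0,"ry": 0,"rz": -0.54},{"gripper": 0.085,"x": 0.165,"y": -0.11,"z": 0,"rx": 0,"ry": 0,"rz": -0.72},{"gripper": 0.085,"x": 0.21,"y": -0.14,"z": 0,"rx": 0,"ry": 0,"rz": -0.9}], "newtons": 40}}

```text
time: 0.72
position: [0.4009, 0.3483, 0.2311]
ee_rot: [-1.87, -2.524, 0.001]
ft_force: [0.3, -0.0, 0.4]
opening: 0.0852
grip_force: 0.0
```

```bash
python3 -c "
from h import *
state()"
```

```text
t 0.72 q [0.7152 0.249  0.0005 1.3228 0.0001 1.9908] p [0.4009 0.3483 0.2311] open 0.0852 F [ 0.2625 -0.0163  0.4414] g 0.0
tool z [-0.0004 -0.0002 -1.    ] y [ 0.9567  0.291  -0.0004] yang 0.29528250476732143
```

Request:
{"op": "send_rows", "data": {"plan": [{"gripper": 0.085,"x": 0.045,"y": -0.03,"z": -0.02,"rx": 0,"ry": 0,"rz": -0.18},{"gripper": 0.085,"x": 0.09,"y": -0.055,"z": -0.04,"rx": 0,"ry": 0,"rz": -0.36},{"gripper": 0.085,"x": 0.126,"y": -0.077,"z": -0.07,"rx": 0,"ry": 0,"rz": -0.55},{"gripper": 0.085,"x": 0.126,"y": -0.077,"z": -0.11,"rx": 0,"ry": 0,"rz": -0.55},{"gripper": 0.085,"x": 0.126,"y": -0.077,"z": -0.13,"rx": 0,"ry": 0,"rz": -0.55}]}}

```text
time: 1.35
position: [0.525, 0.2712, 0.0985]
ee_rot: [-2.481, -1.926, 0.006]
ft_force: [0.6, -0.1, 0.0]
opening: 0.0852
grip_force: 0.0
```

```bash
python3 -c "
from h import *
state()
from rig import eyes
for n in('side','top'): cv2.imwrite(f'pics/{n}1.png',eyes.get_image(n)['color'])
a=cv2.imread('pics/side1.png')[100:260,150:350];b=cv2.imread('pics/top1.png')[170:290,150:350]
cv2.imwrite('pics/v1.png',np.hstack([cv2.resize(a,None,fx=2,fy=2),cv2.resize(cv2.copyMakeBorder(b,0,40,0,0,0),None,fx=2,fy=2)]))
"
```

```text
t 1.35 q [ 0.4767  0.4235 -0.09    1.0611  0.0001  2.298 ] p [0.525  0.2712 0.0985] open 0.0852 F [ 0.5717 -0.1286  0.0412] g 0.0
tool z [-0.0034 -0.0016 -1.    ] y [ 0.9688 -0.2479 -0.0029] yang -0.2504976285344694
```

View pics/v1.png

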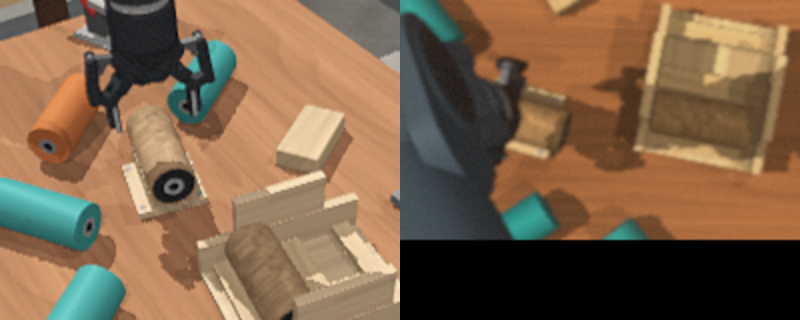

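The fingers straddle drum_b (crop centre (160,160)), with the teal and orange drums clear. Descending and closing.

Request:
{"op": "send_rows", "data": {"plan": [{"gripper": 0.085,"x": 0,"y": 0,"z": -0.03,"rx": 0,"ry": 0,"rz": 0},{"gripper": 0.085,"x": 0,"y": 0,"z": -0.054,"rx": 0,"ry": 0,"rz": 0},{"gripper": 0.05,"x": 0,"y": 0,"z": -0.054,"rx": 0,"ry": 0,"rz": 0},{"gripper": 0.05,"x": 0,"y": 0,"z": -0.054,"rx": 0,"ry": 0,"rz": 0},{"gripper": 0.05,"x": 0,"y": 0,"z": -0.054,"rx": 0,"ry": 0,"rz": 0}]}}

```text
time: 2.08
position: [0.5259, 0.2728, 0.0485]
ee_rot: [-2.48, -1.929, -0.002]
ft_force: [-2.7, 0.1, 1.6]
opening: 0.0585
grip_force: 43.5
```

Request:
{"op": "send_rows", "data": {"plan": [{"gripper": 0.05,"x": 0,"y": 0,"z": 0,"rx": 0,"ry": 0,"rz": 0},{"gripper": 0.05,"x": 0,"y": 0,"z": 0,"rx": 0,"ry": 0,"rz": 0}]}}

```text
time: 2.33
position: [0.526, 0.2728, 0.0484]
ee_rot: [-2.48, -1.928, -0.002]
ft_force: [-4.1, -0.3, 7.1]
opening: 0.0588
grip_force: 44.2
```

```bash
python3 -c "
from h import *
state()"
```

```text
t 2.33 q [ 0.4783  0.4652 -0.1633  0.9411  0.0003  2.2979] p [0.526  0.2728 0.0484] open 0.0588 F [-4.0851 -0.3222  7.0549] g 44.2
tool z [ 0.0009  0.0009 -1.    ] y [ 0.9692 -0.2463  0.0007] yang -0.24885373674863495
```

Request:
{"op": "send_rows", "data": {"plan": [{"gripper": 0.05,"x": 0,"y": 0,"z": 0.03,"rx": 0,"ry": 0,"rz": 0},{"gripper": 0.05,"x": 0,"y": 0,"z": 0.075,"rx": 0,"ry": 0,"rz": 0},{"gripper": 0.05,"x": 0.01,"y": -0.03,"z": 0.105,"rx": 0,"ry": 0,"rz": 0.02},{"gripper": 0.05,"x": 0.025,"y": -0.075,"z": 0.11,"rx": 0,"ry": 0,"rz": 0.04},{"gripper": 0.05,"x": 0.042,"y": -0.125,"z": 0.11,"rx": 0,"ry": 0,"rz": 0.06}]}}

```text
time: 2.95
position: [0.5688, 0.1467, 0.1584]
ee_rot: [2.418, 2.003, 0.003]
ft_force: [1.0, -0.9, -2.4]
opening: 0.0586
grip_force: 44.8
```

Request:
{"op": "send_rows", "data": {"plan": [{"gripper": 0.05,"x": 0.017,"y": -0.05,"z": 0,"rx": 0,"ry": 0,"rz": 0.02},{"gripper": 0.05,"x": 0.034,"y": -0.1,"z": 0,"rx": 0,"ry": 0,"rz": 0.025},{"gripper": 0.05,"x": 0.046,"y": -0.139,"z": 0,"rx": 0,"ry": 0,"rz": 0.025},{"gripper": 0.05,"x": 0.046,"y": -0.139,"z": 0,"rx": 0,"ry": 0,"rz": 0.025}]}}

```text
time: 3.45
position: [0.6146, 0.0055, 0.1571]
ee_rot: [2.399, 2.027, -0.0]
ft_force: [0.2, 0.5, -2.8]
opening: 0.0585
grip_force: 44.8
```

```bash
python3 -c "
from h import *
state()
from rig import eyes
for n in('side','top'): cv2.imwrite(f'pics/{n}2.png',eyes.get_image(n)['color'])
a=cv2.imread('pics/side2.png')[100:300,200:400];b=cv2.imread('pics/top2.png')[130:290,220:400]
cv2.imwrite('pics/v2.png',np.hstack([cv2.resize(a,None,fx=2,fy=2),cv2.resize(cv2.copyMakeBorder(b,0,40,0,0,0),None,fx=2,fy=2)]))
"
```

```text
t 3.45 q [ 0.0093  0.4218  0.0658  1.2144 -0.0007  1.7481] p [0.6146 0.0055 0.1571] open 0.0585 F [ 0.2027  0.5341 -2.8301] g 44.8
tool z [ 0.0005 -0.0007 -1.    ] y [ 0.9859 -0.1672  0.0006] yang -0.1679493492809236
```

View pics/v2.png

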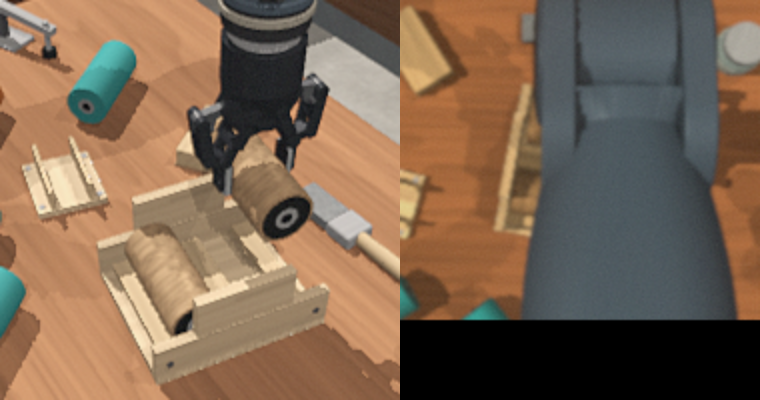

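```bash
python3 -c "
from h import *
np.set_printoptions(precision=4,suppress=True)
e=at('side',(343.5,209),.169);print('end',e,'centre',e+.065*np.array([.166,.986,0]))
# rest rails tops (z=.04), side view crop ends: far and near
s=[at('side',(200+x/2,100+y/2),.04) for x,y in[(35,147),(54,187),(69,138),(89,180)]]
print(*s,sum(s)/4)
"
```

```text
end [ 0.6039 -0.0612  0.169 ] centre [0.6147 0.0029 0.169 ]
[0.5149 0.3252 0.04  ] [0.4986 0.2412 0.04  ] [0.5606 0.3166 0.04  ] [0.5407 0.2281 0.04  ] [0.5287 0.2778 0.04  ]
```

Request:
{"op": "send_rows", "data": {"plan": [{"gripper": 0.05,"x": 0,"y": 0.004,"z": -0.03,"rx": 0,"ry": 0,"rz": 0},{"gripper": 0.05,"x": 0,"y": 0.004,"z": -0.07,"rx": 0,"ry": 0,"rz": 0},{"gripper": 0.05,"x": 0,"y": 0.004,"z": -0.1,"rx": 0,"ry": 0,"rz": 0},{"gripper": 0.05,"x": 0,"y": 0.004,"z": -0.114,"rx": 0,"ry": 0,"rz": 0},{"gripper": 0.05,"x": 0,"y": 0.004,"z": -0.118,"rx": 0,"ry": 0,"rz": 0}]}}

```text
time: 4.18
position: [0.6135, 0.0132, 0.039]
ee_rot: [-2.394, -2.033, 0.001]
ft_force: [-0.1, 0.8, -2.4]
opening: 0.0587
grip_force: 44.7
```

Request:
{"op": "send_rows", "data": {"plan": [{"gripper": 0.05,"x": 0,"y": 0,"z": -0.003,"rx": 0,"ry": 0,"rz": 0},{"gripper": 0.05,"x": 0,"y": 0,"z": -0.005,"rx": 0,"ry": 0,"rz": 0},{"gripper": 0.05,"x": 0,"y": 0,"z": -0.006,"rx": 0,"ry": 0,"rz": 0},{"gripper": 0.05,"x": 0,"y": 0,"z": -0.006,"rx": 0,"ry": 0,"rz": 0}]}}

```text
time: 4.68
position: [0.6139, 0.0124, 0.0336]
ee_rot: [2.396, 2.032, 0.001]
ft_force: [0.6, 0.7, -2.5]
opening: 0.0585
grip_force: 44.7
```

```bash
python3 -c "
from h import *
state()
from rig import eyes
for n in('side',): cv2.imwrite(f'pics/{n}3.png',eyes.get_image(n)['color'])
a=cv2.imread('pics/side3.png')[150:310,220:420]
cv2.imwrite('pics/v3.png',cv2.resize(a,None,fx=3,fy=3))
"
```

```text
t 4.67 q [ 0.0202  0.5115 -0.124   0.9349  0.0001  1.7551] p [0.6139 0.0124 0.0336] open 0.0585 F [ 0.5877  0.6777 -2.4854] g 44.7
tool z [ 0.0004  0.0001 -1.    ] y [ 0.9866 -0.1634  0.0004] yang -0.16412875967377638
```

View pics/v3.png

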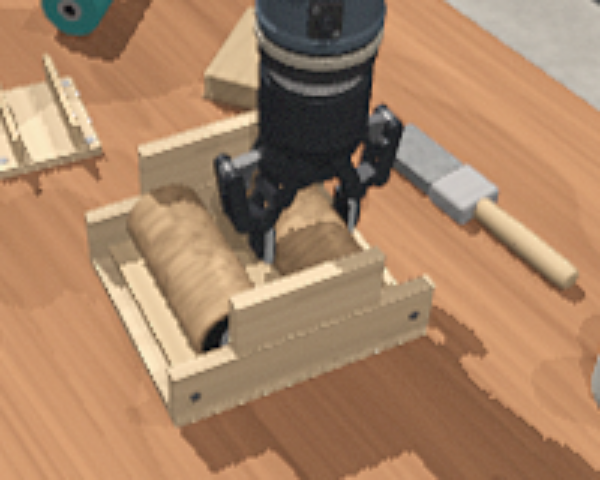

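Drum_b sits in the free groove behind the near cheek (crop (315,235)), clear of drum_a (crop (185,270)). There's no contact load yet, so I'm lowering the last millimetres.

Request:
{"op": "send_rows", "data": {"plan": [{"gripper": 0.05,"x": 0,"y": -0.001,"z": -0.001,"rx": 0,"ry": 0,"rz": 0},{"gripper": 0.05,"x": 0,"y": -0.001,"z": -0.002,"rx": 0,"ry": 0,"rz": 0},{"gripper": 0.05,"x": 0,"y": -0.001,"z": -0.002,"rx": 0,"ry": 0,"rz": 0}]}}

```text
time: 5.1
position: [0.6144, 0.0116, 0.0324]
ee_rot: [2.395, 2.031, 0.003]
ft_force: [-0.8, 2.4, 7.8]
opening: 0.0583
grip_force: 46.0
```

Request:
{"op": "send_rows", "data": {"plan": [{"gripper": 0.063,"x": 0,"y": 0,"z": 0,"rx": 0,"ry": 0,"rz": 0},{"gripper": 0.072,"x": 0,"y": 0,"z": 0,"rx": 0,"ry": 0,"rz": 0},{"gripper": 0.073,"x": 0,"y": 0,"z": 0,"rx": 0,"ry": 0,"rz": 0},{"gripper": 0.073,"x": 0,"y": 0,"z": 0.03,"rx": 0,"ry": 0,"rz": 0},{"gripper": 0.073,"x": 0,"y": 0,"z": 0.08,"rx": 0,"ry": 0,"rz": 0}]}}

```text
time: 5.72
position: [0.6124, 0.0114, 0.1104]
ee_rot: [-2.394, -2.03, 0.005]
ft_force: [1.2, -0.4, -0.9]
opening: 0.0727
grip_force: 0.0
```

Run:
```python
from h import *
state()
from scipy.optimize import least_squares
D=np.loadtxt("log.txt"); q=D[:,:6];P=D[:,6:9];W=D[:,9:]
# planar model: r,z = base + L2*dir(a0 + q2)+L3*dir(..)+ tool pitch
print("pitch?",q[:,1]-q[:,2]+q[:,3]); print("r",np.hypot(P[:,0],P[:,1]),"az-q1",np.arctan2(P[:,1],P[:,0])-q[:,0])
```

```text
t 5.72 q [ 0.0186  0.4495 -0.0137  1.1117 -0.      1.7535] p [0.6124 0.0114 0.1104] open 0.0727 F [ 1.2274 -0.4084 -0.9078] g 0.0
tool z [-0.0041 -0.0001 -1.    ] y [ 0.9866 -0.1633 -0.004 ] yang -0.1640441257775783
pitch? [1.572  1.5712 1.5746 1.5696 1.5703 1.5704 1.5749]
r [0.5247 0.531  0.5909 0.5925 0.6146 0.614  0.6125] az-q1 [ 0.      0.0001  0.0001  0.0002 -0.0004  0.     -0.    ]
```

Request:
{"op": "send_rows", "data": {"plan": [{"gripper": 0.073,"x": 0,"y": 0,"z": 0.06,"rx": 0,"ry": 0,"rz": 0},{"gripper": 0.085,"x": -0.01,"y": -0.04,"z": 0.1,"rx": 0,"ry": 0.1,"rz": 0},{"gripper": 0.085,"x": -0.03,"y": -0.09,"z": 0.13,"rx": 0,"ry": 0.2,"rz": 0},{"gripper": 0.085,"x": -0.05,"y": -0.14,"z": 0.15,"rx": 0,"ry": 0.3,"rz": 0},{"gripper": 0.085,"x": -0.08,"y": -0.18,"z": 0.17,"rx": 0,"ry": 0.3,"rz": 0}]}}

```text
time: 6.35
position: [0.5344, -0.1705, 0.2787]
ee_rot: [-2.23, -1.891, 0.342]
ft_force: [-0.2, 0.0, 0.1]
opening: 0.0849
grip_force: 0.0
```

```bash
python3 -c "
from h import *
state()"
```

```text
t 6.35 q [-0.2662  0.5383  0.5193  1.8476 -0.0781  1.4802] p [ 0.5344 -0.1705  0.2787] open 0.0849 F [-0.2254  0.0075  0.0884] g 0.0
tool z [-0.3009  0.0011 -0.9537] y [ 0.9408 -0.163  -0.297 ] yang -0.17158062060201604
```

Request:
{"op": "send_rows", "data": {"plan": [{"gripper": 0.085,"x": -0.01,"y": -0.04,"z": 0,"rx": 0.15,"ry": 0,"rz": 0},{"gripper": 0.085,"x": -0.02,"y": -0.08,"z": 0.01,"rx": 0.3,"ry": 0,"rz": 0},{"gripper": 0.085,"x": -0.03,"y": -0.11,"z": 0.01,"rx": 0.4,"ry": 0,"rz": 0},{"gripper": 0.085,"x": -0.03,"y": -0.12,"z": 0.01,"rx": 0.4,"ry": 0,"rz": 0}]}}

```text
time: 6.85
position: [0.5026, -0.292, 0.2892]
ee_rot: [-1.967, -1.766, -0.043]
ft_force: [-0.3, 0.2, -0.9]
opening: 0.0852
grip_force: 0.0
```

```bash
cat > kin.py <<'E'
from h import *
from scipy.optimize import least_squares
K=np.array([0,0,1.])
def rot(s5,q):
    q1,q2,q3,q4,q5,q6=q; ph=q2-q3+q4
    f=np.array([np.cos(q1),np.sin(q1),0]); z=np.cos(ph)*f-np.sin(ph)*K; y=np.sin(ph)*f+np.cos(ph)*K
    B=np.c_[np.cross(y,z),y,z]   # at q6=pi/2,q5=0
    return B@R.from_rotvec([0,s5*q5,0]).as_matrix()@R.from_rotvec([0,0,q6-np.pi/2]).as_matrix()
def fk(p,q,s5=1):
    # p: r0,z0, u(2), v(2), w(2) [j4->j5, along z, perp], T
    r0,z0,ux,uz,vx,vz,w,T=p; q1,q2,q3,q4,q5,q6=q
    f=np.array([np.cos(q1),np.sin(q1),0])
    def d(a,x,z): return (x*np.cos(a)+z*np.sin(a))*f+(-x*np.sin(a)+z*np.cos(a))*K
    Rt=rot(s5,q)
    return r0*f+z0*K+d(q2,ux,uz)+d(q2-q3,vx,vz)+d(q2-q3+q4,w,0)+T*Rt[:,2],Rt
def load(): D=np.loadtxt("log.txt");return D[:,:6],D[:,6:9],D[:,9:]
def fit(s5):
    q,P,_=load(); p0=np.array([0,.1,0,.3,.3,0,.08,.2])
    fun=lambda p:np.r_[np.ravel([fk(p,a,s5)[0]-b for a,b in zip(q,P)])*1000,(p-p0)*2]
    s=least_squares(fun,p0);return s.x,np.sqrt(np.mean(s.fun[:-8]**2))
def ik(p,pos,Rd,s5,q0):
    fun=lambda q:np.r_[(fk(p,q,s5)[0]-pos)*5,(Rd.T@fk(p,q,s5)[1]-np.eye(3)).ravel(),(q-q0)*1e-5]
    lo=[-2.66,-1.03,-1.14,-1.82,-1.45,-3.14];hi=[2.66,1.9,1.46,2.27,1.34,3.14]
    s=least_squares(fun,np.clip(q0,np.array(lo)+.01,np.array(hi)-.01),bounds=(lo,hi));return s.x,np.linalg.norm(s.fun)
E
python3 - <<'E'
from kin import *
state()
q,P,W=load()
for s in(1,-1):
    print(s,[round((R.from_matrix(rot(s,a)).inv()*R.from_rotvec(w)).magnitude(),4) for a,w in zip(q,W)],*fit(s))
E
```

```text
t 6.85 q [-0.6012  0.7571  0.873   2.166   0.1424  1.0424] p [ 0.5026 -0.292   0.2892] open 0.0852 F [-0.2963  0.1599 -0.9238] g 0.0
tool z [-0.2962  0.3752 -0.8783] y [ 0.9414 -0.0405 -0.3347] yang -0.043035611616956126
1 [0.0, 0.0, 0.0, 0.0, 0.0, 0.0, 0.0, 0.0, 0.0] [0.     0.1951 0.     0.5723 0.3962 0.0251 0.1388 0.3068] 0.003083423378766826
-1 [0.0, 0.0002, 0.0002, 0.0007, 0.0015, 0.0001, 0.0001, 0.1562, 0.2848] [ 0.0034  0.1936 -0.0082  0.5728  0.4008  0.0248  0.7519 -0.3064] 0.33902190550714406
```

```bash
cat > plan.py <<'E'
from kin import *
p,_=fit(1); b=0.7; yaw=-0.25
d=np.array([-np.sin(yaw),np.cos(yaw),0]); n=np.array([np.cos(yaw),np.sin(yaw),0])
def fr(z,y): return np.c_[np.cross(y,z),y,z]
def final(s,c=np.array([.527,.274,.0604]),al=0.037):
    z=np.cos(b)*d-np.sin(b)*K; return c-al*d+.021*z, fr(z,s*n)
def stand(s,ha,top=np.array([.5037,-.3074,.138]),g=.028):
    h=np.array([np.cos(ha),np.sin(ha),0]); z=-np.cos(b)*K+np.sin(b)*h
    # final: d->-K, K->-h, n = d x K -> (-K)x(-h)=K x h
    return top-g*K+.021*z, fr(z,s*np.cross(K,h))
E
python3 - <<'E'
from plan import *
q0=load()[0][-1]
for s in(1,-1):
    for st in(0,1.5,-1.5,3):
        a=q0.copy();a[5]=st;a[0]=.1;a[4]=.8
        qf,e=ik(p,*final(s),1,a)
        if e<1e-3: print("final",s,qf,e);break
    else: print("final none",s,e)
    for ha in np.arange(-3.14,3.14,.393):
        for st in(0,1.5,-1.5,3,-3):
            a=q0.copy();a[5]=st
            q,e=ik(p,*stand(s,ha),1,a)
            if e<1e-3: print(s,round(ha,2),q);break
E
```

```text
final 1 [ 0.05677599  0.40222008 -0.72231873  0.10200276  0.81705473  2.02780004] 3.323381669160933e-05
1 -3.14 [-0.41993765  0.91827913  0.59006627  1.89785611 -0.26673816  2.81120116]
1 -2.75 [-0.33778338  0.81549862  0.38860963  1.70345196 -0.44532214  2.53913531]
1 -2.35 [-0.27230435  0.67786373  0.13283333  1.4164433  -0.59674666  2.20325241]
1 -1.96 [-0.23460693  0.51537784 -0.15610281  1.02911099 -0.68986757  1.77308534]
1 -1.57 [-0.24028145  0.35201935 -0.45124923  0.56750733 -0.67548878  1.25726518]
1 -1.17 [-0.30771372  0.22904009 -0.69861018  0.14424613 -0.51354162  0.73370429]
1 -0.78 [-0.44442557  0.16668288 -0.84358409 -0.11100232 -0.21501748  0.26228278]
1 -0.39 [-0.61919785  0.16142775 -0.85676507 -0.13425593  0.14752579 -0.17735897]
1 0.0 [-0.76715616  0.21241128 -0.73549022  0.07953238  0.46564257 -0.63923853]
1 0.4 [-0.84802721  0.32424812 -0.50417522  0.47906766  0.65648338 -1.15489494]
1 0.79 [-0.86411269  0.48304315 -0.21330564  0.94442831  0.69708185 -1.67955102]
1 1.18 [-0.83335197  0.64832938  0.07962762  1.35029638  0.62035442 -2.1289809 ]
1 1.58 [-0.7722006
[... 1029 characters left out ...]
.85676507 -0.13425593  0.14752579  2.96423369]
-1 0.0 [-0.76715616  0.21241128 -0.73549022  0.07953238  0.46564257  2.50235412]
-1 0.4 [-0.84802721  0.32424812 -0.50417522  0.47906766  0.65648338  1.98669772]
-1 0.79 [-0.86411269  0.48304315 -0.21330564  0.94442831  0.69708185  1.46204163]
-1 1.18 [-0.83335197  0.64832938  0.07962762  1.35029638  0.62035442  1.01261176]
-1 1.58 [-0.7722006   0.79160233  0.34313026  1.65595736  0.47704666  0.66066382]
-1 1.97 [-0.69254245  0.90184364  0.55719488  1.8677811   0.30208873  0.37898299]
-1 2.36 [-0.6028368   0.96719844  0.68941942  1.9852905   0.11352091  0.13577552]
-1 2.76 [-0.50964207  0.97292799  0.70120487  1.99533599 -0.07915334 -0.09431066]
```

```bash
cat >> plan.py <<'E'
HA=np.arctan2(-d[1],-d[0])
def delta(pos,Rd,cur=None):
    _,P,W=load(); P,W=(P[-1],W[-1]) if cur is None else cur
    print("shift",np.round(pos-P,4),"rotvec",np.round(R.from_matrix(Rd@R.from_rotvec(W).as_matrix().T).as_rotvec(),4))
E
python3 - <<'E'
from plan import *
np.set_printoptions(precision=4,suppress=True)
pos,Rd=stand(1,HA); pre=pos-.10*Rd[:,2]
q0=load()[0][-1]
print("pos",pos,"pre",pre,"n",n,"z",Rd[:,2],ik(p,pos,Rd,1,q0),ik(p,pre,Rd,1,q0)[0])
delta(pre,Rd); delta(pos,Rd)
pf,Rf=final(1);print(pf)
# path feasibility: carry
pl=pos+[0,0,.09]; mid=[]
q=ik(p,pl,Rd,1,q0)[0]
for t in np.linspace(0,1,9):
    Rt=R.from_rotvec(n*np.pi/2*t).as_matrix()@Rd
    a=np.array([pl[0],pl[1],.25]);c=pf+[0,0,.1]
    x=a*(1-t)+c*t; x[2]+=.12*np.sin(np.pi*t)
    q,e=ik(p,x,Rt,1,q);print(round(t,2),x,q,round(e,4))
E
```

```text
pos [ 0.5004 -0.3205  0.0939] pre [ 0.5163 -0.2581  0.1704] n [ 0.9689 -0.2474  0.    ] z [-0.1594 -0.6242 -0.7648] (array([-0.2307,  0.4551, -0.2629,  0.869 , -0.6998,  1.596 ]), np.float64(2.0534721090170858e-05)) [-0.1173  0.4115 -0.1127  1.1575 -0.6926  1.7436]
shift [ 0.0137  0.0339 -0.1188] rotvec [-1.0916 -0.1497 -0.0029]
shift [-0.0023 -0.0286 -0.1952] rotvec [-1.0916 -0.1497 -0.0029]
[0.5218 0.2537 0.0469]
0.0 [ 0.5004 -0.3205  0.25  ] [-0.2307  0.3308 -0.021   1.2353 -0.6998  1.596 ] 0.0
0.12 [ 0.503  -0.2487  0.283 ] [-0.1926  0.285   0.0857  1.403  -0.5027  1.6363] 0.0
0.25 [ 0.5057 -0.177   0.3091] [-0.1632  0.252   0.1659  1.5122 -0.3061  1.6619] 0.0
0.38 [ 0.5084 -0.1052  0.3222] [-0.1389  0.2233  0.1921  1.5519 -0.1103  1.6826] 0.0
0.5 [ 0.5111 -0.0334  0.3184] [-0.1159  0.1925  0.1445  1.5114  0.0846  1.7054] 0.0
0.62 [0.5138 0.0384 0.2964] [-0.0896  0.1621  0.0229  1.3854  0.278   1.7376] 0.0
0.75 [0.5165 0.1102 0.2575] [-0.0552  0.1448 -0.156   1.1701  0.4683  1.7895] 0.0
0.88 [0.5191 0.1819 0.2057] [-0.0078  0.1597 -0.3699  0.8518  0.6513  1.8771] 0.0
1.0 [0.5218 0.2537 0.1469] [ 0.0568  0.2343 -0.5997  0.3925  0.8171  2.0278] 0.0
```

Request:
{"op": "send_rows", "data": {"plan": [{"gripper": 0.085,"x": 0,"y": 0.01,"z": 0,"rx": -0.18,"ry": -0.025,"rz": 0},{"gripper": 0.085,"x": 0.005,"y": 0.02,"z": 0,"rx": -0.36,"ry": -0.05,"rz": 0},{"gripper": 0.085,"x": 0.01,"y": 0.03,"z": 0,"rx": -0.54,"ry": -0.074,"rz": 0},{"gripper": 0.085,"x": 0.014,"y": 0.034,"z": 0,"rx": -0.72,"ry": -0.099,"rz": 0},{"gripper": 0.085,"x": 0.014,"y": 0.034,"z": -0.02,"rx": -0.9,"ry": -0.123,"rz": 0}]}}

```text
time: 7.48
position: [0.5193, -0.2532, 0.2738]
ee_rot: [2.176, 1.748, -0.65]
ft_force: [1.2, -0.0, -1.0]
opening: 0.0851
grip_force: 0.0
```

Request:
{"op": "send_rows", "data": {"plan": [{"gripper": 0.085,"x": 0,"y": 0,"z": -0.04,"rx": -0.1,"ry": -0.014,"rz": 0},{"gripper": 0.085,"x": 0,"y": 0,"z": -0.09,"rx": -0.192,"ry": -0.026,"rz": -0.002},{"gripper": 0.085,"x": 0,"y": 0,"z": -0.098,"rx": -0.192,"ry": -0.026,"rz": -0.002},{"gripper": 0.085,"x": 0,"y": 0,"z": -0.098,"rx": -0.192,"ry": -0.026,"rz": -0.002}]}}

```text
time: 7.98
position: [0.5186, -0.2542, 0.1745]
ee_rot: [2.056, 1.607, -0.757]
ft_force: [-0.6, 0.3, 1.2]
opening: 0.0849
grip_force: 0.0
```

Run:
```python
from plan import *
state()
delta(*stand(1,HA))
from rig import eyes
for n in('side','top'): cv2.imwrite(f'pics/{n}4.png',eyes.get_image(n)['color'])
a=cv2.imread('pics/side4.png')[220:420,280:480];b=cv2.imread('pics/top4.png')[170:370,300:500]
cv2.imwrite('pics/v4.png',cv2.resize(np.hstack([a,b]),None,fx=2,fy=2))
```

```text
t 7.97 q [-0.1088  0.413  -0.1008  1.1744 -0.6948  1.7484] p [ 0.5186 -0.2542  0.1745] open 0.0849 F [-0.5692  0.317   1.1966] g 0.0
tool z [-0.159  -0.6267 -0.7629] y [ 0.9702 -0.2425 -0.003 ] yang -0.24491655395554562
shift [-0.0183 -0.0663 -0.0806] rotvec [ 0.0022 -0.0036 -0.0051]
```

View pics/v4.png

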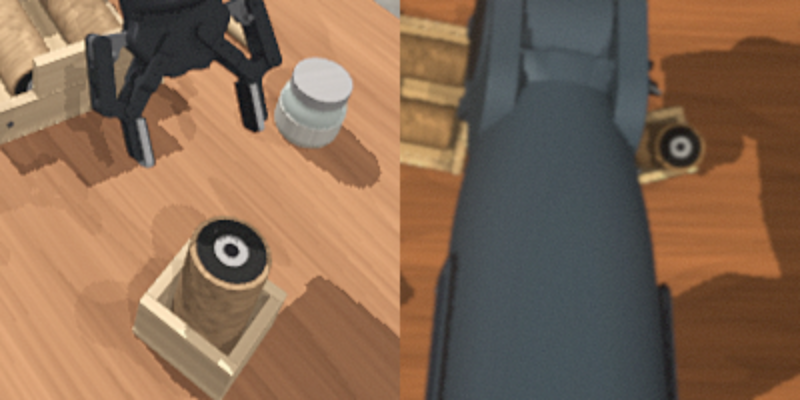

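The open fingers are aligned above drum_c (side crop: top at (230,248)), and the jar at (315,100) is clear. Approaching along the tool axis.

Request:
{"op": "send_rows", "data": {"plan": [{"gripper": 0.085,"x": -0.006,"y": -0.023,"z": -0.028,"rx": 0.002,"ry": -0.003,"rz": -0.004},{"gripper": 0.085,"x": -0.013,"y": -0.047,"z": -0.057,"rx": 0.002,"ry": -0.003,"rz": -0.004},{"gripper": 0.085,"x": -0.018,"y": -0.066,"z": -0.081,"rx": 0.002,"ry": -0.003,"rz": -0.004},{"gripper": 0.085,"x": -0.018,"y": -0.066,"z": -0.081,"rx": 0.002,"ry": -0.003,"rz": -0.004},{"gripper": 0.07,"x": -0.018,"y": -0.066,"z": -0.081,"rx": 0.002,"ry": -0.003,"rz": -0.004}], "newtons": 70}}

```text
time: 8.7
position: [0.5009, -0.321, 0.0941]
ee_rot: [2.062, 1.6, -0.753]
ft_force: [0.3, -0.5, -1.0]
opening: 0.0704
grip_force: 0.0
```

Request:
{"op": "send_rows", "data": {"plan": [{"gripper": 0.05,"x": 0,"y": 0,"z": 0,"rx": 0,"ry": 0,"rz": 0},{"gripper": 0.05,"x": 0,"y": 0,"z": 0,"rx": 0,"ry": 0,"rz": 0},{"gripper": 0.05,"x": 0,"y": 0,"z": 0,"rx": 0,"ry": 0,"rz": 0}]}}

```text
time: 9.07
position: [0.501, -0.3203, 0.0943]
ee_rot: [2.059, 1.601, -0.753]
ft_force: [-1.1, 2.3, 5.9]
opening: 0.0587
grip_force: 73.5
```

Run:
```python
from plan import *
o=state()
z=R.from_rotvec(o["ee_rot"]).as_matrix()[:,2]
G=o["position"]-.021*z;print("grasp pt",G)
```

```text
t 9.07 q [-0.229   0.4551 -0.2634  0.8675 -0.7025  1.5966] p [ 0.501  -0.3203  0.0943] open 0.0587 F [-1.1317  2.3198  5.9176] g 73.5
tool z [-0.158  -0.6266 -0.7631] y [ 0.9692 -0.2461  0.0014] yang -0.2486927526773786
grasp pt [ 0.5043 -0.3071  0.1103]
```

Request:
{"op": "send_rows", "data": {"plan": [{"gripper": 0.05,"x": 0,"y": 0,"z": 0.015,"rx": 0,"ry": 0,"rz": 0},{"gripper": 0.05,"x": 0,"y": 0,"z": 0.045,"rx": 0,"ry": 0,"rz": 0},{"gripper": 0.05,"x": 0,"y": 0,"z": 0.085,"rx": 0,"ry": 0,"rz": 0},{"gripper": 0.05,"x": 0,"y": 0,"z": 0.13,"rx": 0,"ry": 0,"rz": 0},{"gripper": 0.05,"x": 0,"y": 0,"z": 0.156,"rx": 0,"ry": 0,"rz": 0}]}}

```text
time: 9.7
position: [0.5004, -0.3202, 0.252]
ee_rot: [2.06, 1.6, -0.752]
ft_force: [0.8, 0.6, -2.9]
opening: 0.0584
grip_force: 75.5
```

Request:
{"op": "send_rows", "data": {"plan": [{"gripper": 0.05,"x": 0.002,"y": 0.052,"z": 0.02,"rx": 0.138,"ry": -0.035,"rz": 0},{"gripper": 0.05,"x": 0.004,"y": 0.104,"z": 0.035,"rx": 0.277,"ry": -0.071,"rz": 0},{"gripper": 0.05,"x": 0.006,"y": 0.157,"z": 0.04,"rx": 0.415,"ry": -0.106,"rz": 0},{"gripper": 0.05,"x": 0.008,"y": 0.209,"z": 0.04,"rx": 0.553,"ry": -0.141,"rz": 0},{"gripper": 0.05,"x": 0.01,"y": 0.261,"z": 0.04,"rx": 0.692,"ry": -0.177,"rz": 0}]}}

```text
time: 10.32
position: [0.5097, -0.0575, 0.2902]
ee_rot: [-2.472, -1.923, -0.022]
ft_force: [-0.3, -0.0, -3.0]
opening: 0.0587
grip_force: 76.1
```

Request:
{"op": "send_rows", "data": {"plan": [{"gripper": 0.05,"x": 0.002,"y": 0.052,"z": -0.005,"rx": 0.138,"ry": -0.035,"rz": 0},{"gripper": 0.05,"x": 0.004,"y": 0.104,"z": -0.02,"rx": 0.277,"ry": -0.071,"rz": 0},{"gripper": 0.05,"x": 0.006,"y": 0.157,"z": -0.03,"rx": 0.415,"ry": -0.106,"rz": 0},{"gripper": 0.05,"x": 0.008,"y": 0.209,"z": -0.05,"rx": 0.553,"ry": -0.141,"rz": 0},{"gripper": 0.05,"x": 0.01,"y": 0.261,"z": -0.08,"rx": 0.692,"ry": -0.177,"rz": 0}]}}

```text
time: 10.95
position: [0.5204, 0.203, 0.2101]
ee_rot: [-2.04, -1.589, -0.784]
ft_force: [2.1, 0.6, -4.7]
opening: 0.0589
grip_force: 76.2
```

Run:
```python
from plan import *
state(); delta(*final(1))
from rig import eyes
for n in('side','top'): cv2.imwrite(f'pics/{n}5.png',eyes.get_image(n)['color'])
a=cv2.imread('pics/side5.png')[70:270,150:350];b=cv2.imread('pics/top5.png')[110:310,140:340]
cv2.imwrite('pics/v5.png',cv2.resize(np.hstack([a,b]),None,fx=2,fy=2))
```

```text
t 10.95 q [ 0.0098  0.1534 -0.4007  0.7877  0.7009  1.9118] p [0.5204 0.203  0.2101] open 0.0589 F [ 2.0578  0.5809 -4.693 ] g 76.2
tool z [ 0.1672  0.6466 -0.7443] y [ 0.9692 -0.2461  0.0039] yang -0.24865914123991606
shift [ 0.0015  0.0508 -0.1632] rotvec [ 0.1362 -0.0306 -0.0011]
```

View pics/v5.png

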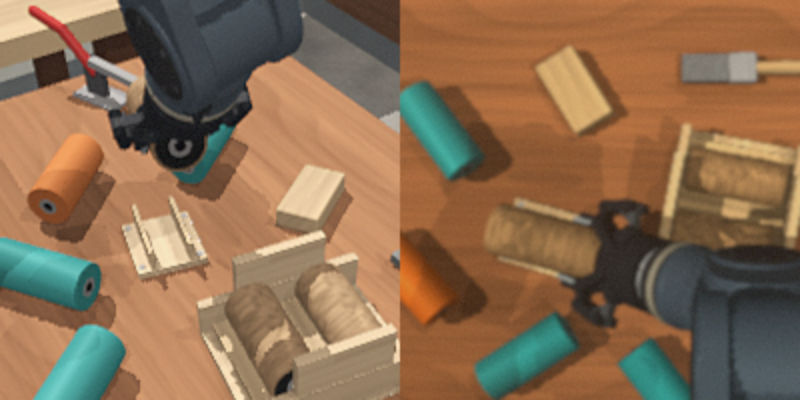

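The drum is held with nearly its final tilt over the empty rest (side crop: rest at (165,235)), and both lower drums lie parallel in the rack. I'm levelling it just above the seat and measuring before I set it down.

Request:
{"op": "send_rows", "data": {"plan": [{"gripper": 0.05,"x": 0,"y": 0.02,"z": -0.03,"rx": 0.07,"ry": -0.015,"rz": 0},{"gripper": 0.05,"x": 0.001,"y": 0.051,"z": -0.07,"rx": 0.136,"ry": -0.031,"rz": 0},{"gripper": 0.05,"x": 0.001,"y": 0.051,"z": -0.11,"rx": 0.136,"ry": -0.031,"rz": 0},{"gripper": 0.05,"x": 0.001,"y": 0.051,"z": -0.13,"rx": 0.136,"ry": -0.031,"rz": 0},{"gripper": 0.05,"x": 0.001,"y": 0.051,"z": -0.13,"rx": 0.136,"ry": -0.031,"rz": 0}]}}

```text
time: 11.68
position: [0.5209, 0.2523, 0.0777]
ee_rot: [-1.945, -1.509, -0.893]
ft_force: [-0.1, -0.3, -3.4]
opening: 0.0585
grip_force: 76.7
```

Run:
```python
from plan import *
state(); delta(*final(1))
from rig import eyes
for n in('side','top'): cv2.imwrite(f'pics/{n}6.png',eyes.get_image(n)['color'])
a=cv2.imread('pics/side6.png')[110:235,180:280];b=cv2.imread('pics/top6.png')[180:280,160:260]
b=cv2.copyMakeBorder(b,0,25,0,0,0)
cv2.imwrite('pics/v6.png',cv2.resize(np.hstack([a,b]),None,fx=4,fy=4))
```

```text
t 11.68 q [ 0.0557  0.3437 -0.6829  0.2101  0.8131  2.0225] p [0.5209 0.2523 0.0777] open 0.0585 F [-0.123  -0.2771 -3.4314] g 76.7
tool z [ 0.1846  0.7379 -0.6492] y [ 0.9691 -0.2464 -0.0045] yang -0.249005089757633
shift [ 0.0009  0.0015 -0.0309] rotvec [ 0.0052 -0.006  -0.001 ]
```

View pics/v6.png

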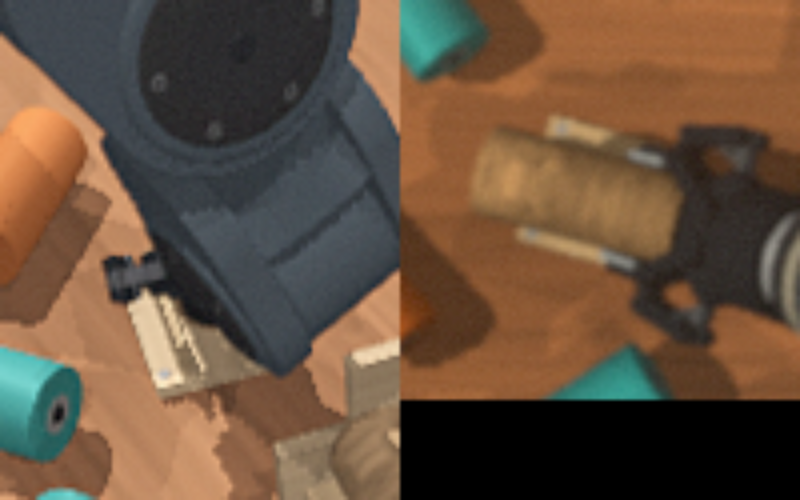

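Run:
```python
from plan import *
np.set_printoptions(precision=4,suppress=True)
f=lambda x,y,z:at('top',(160+(x-400)/4,180+y/4),z)
e=(f(497,130,.0913)+f(476,206,.0913))/2; m=(f(660,168,.0913)+f(645,252,.0913))/2
c=np.array([.527,.274,.0])
print("far end",e,"along",(e-c)@d,"lat",(e-c)@n,"mid lat",(m-c)@n)
r=[f(*a,.01) for a in[(548,118),(518,240)]];print("base far corners",r,[((x-c)@d,(x-c)@n) for x in r])
```

```text
far end [0.5417 0.3356 0.0913] along 0.06332940836685123 lat -0.0009829037849761705 mid lat 0.0020726768004876756
base far corners [array([0.5797, 0.316 , 0.01  ]), array([0.4945, 0.3339, 0.01  ])] [(np.float64(0.05376585393380914), np.float64(0.04068717449480459)), (np.float64(0.05002945078002466), np.float64(-0.04635026382918689))]
```

Request:
{"op": "send_rows", "data": {"plan": [{"gripper": 0.05,"x": 0,"y": 0.002,"z": -0.015,"rx": 0,"ry": 0,"rz": 0},{"gripper": 0.05,"x": 0,"y": 0.002,"z": -0.024,"rx": 0.003,"ry": -0.004,"rz": 0},{"gripper": 0.05,"x": 0,"y": 0.002,"z": -0.027,"rx": 0.003,"ry": -0.004,"rz": 0},{"gripper": 0.05,"x": 0,"y": 0.002,"z": -0.027,"rx": 0.003,"ry": -0.004,"rz": 0}]}}

```text
time: 12.28
position: [0.521, 0.2544, 0.0516]
ee_rot: [-1.94, -1.509, -0.902]
ft_force: [0.3, -0.5, -3.5]
opening: 0.0588
grip_force: 76.7
```

Request:
{"op": "send_rows", "data": {"plan": [{"gripper": 0.05,"x": 0,"y": 0,"z": -0.001,"rx": 0,"ry": 0,"rz": 0},{"gripper": 0.05,"x": 0,"y": 0,"z": -0.002,"rx": 0,"ry": 0,"rz": 0},{"gripper": 0.05,"x": 0,"y": 0,"z": -0.002,"rx": 0,"ry": 0,"rz": 0}]}}

```text
time: 12.65
position: [0.5207, 0.2545, 0.0493]
ee_rot: [-1.94, -1.509, -0.902]
ft_force: [-0.9, 0.6, -2.9]
opening: 0.0588
grip_force: 76.7
```

Not touching yet; lowering on.

Request:
{"op": "send_rows", "data": {"plan": [{"gripper": 0.05,"x": 0,"y": 0,"z": -0.001,"rx": 0,"ry": 0,"rz": 0},{"gripper": 0.05,"x": 0,"y": 0,"z": -0.002,"rx": 0,"ry": 0,"rz": 0},{"gripper": 0.05,"x": 0,"y": 0,"z": -0.002,"rx": 0,"ry": 0,"rz": 0}]}}

```text
time: 13.02
position: [0.5209, 0.2545, 0.0474]
ee_rot: [-1.94, -1.509, -0.902]
ft_force: [0.1, -0.5, -1.1]
opening: 0.0585
grip_force: 76.5
```

Run:
```python
from plan import *
print(state()["moment"]); delta(*final(1))
```

```text
t 13.03 q [ 0.0586  0.4004 -0.7236  0.1017  0.8165  2.0285] p [0.5209 0.2545 0.0474] open 0.0585 F [ 0.0936 -0.4714 -1.0762] g 76.5
tool z [ 0.1886  0.741  -0.6444] y [ 0.9692 -0.2463  0.0004] yang -0.24883646617267607
[-0.9594  0.2317 -0.1018]
shift [ 0.0009 -0.0008 -0.0005] rotvec [ 0.0004  0.0003 -0.0012]
```

Load is beginning to transfer; another 1.5 mm.

Request:
{"op": "send_rows", "data": {"plan": [{"gripper": 0.05,"x": 0,"y": 0,"z": -0.001,"rx": 0,"ry": 0,"rz": 0},{"gripper": 0.05,"x": 0,"y": 0,"z": -0.001,"rx": 0,"ry": 0,"rz": 0}]}}

```text
time: 13.28
position: [0.5212, 0.2545, 0.0467]
ee_rot: [-1.94, -1.509, -0.903]
ft_force: [0.9, -0.2, 0.2]
opening: 0.0587
grip_force: 76.4
```

Request:
{"op": "send_rows", "data": {"plan": [{"gripper": 0.05,"x": 0,"y": 0,"z": -0.001,"rx": 0,"ry": 0,"rz": 0},{"gripper": 0.05,"x": 0,"y": 0,"z": -0.001,"rx": 0,"ry": 0,"rz": 0}]}}

```text
time: 13.52
position: [0.5215, 0.2546, 0.0463]
ee_rot: [-1.939, -1.509, -0.905]
ft_force: [0.5, -2.2, 7.8]
opening: 0.0587
grip_force: 77.6
```

Run:
```python
from plan import *
print(state()["moment"])
```

```text
t 13.53 q [ 0.0583  0.4035 -0.7251  0.0955  0.8175  2.0286] p [0.5215 0.2546 0.0463] open 0.0587 F [ 0.5295 -2.1627  7.817 ] g 77.6
tool z [ 0.1895  0.7418 -0.6433] y [ 0.9692 -0.2462  0.0016] yang -0.24880415164372305
[ 0.0304 -0.023  -0.2468]
```

Request:
{"op": "send_rows", "data": {"plan": [{"gripper": 0.064,"x": 0,"y": 0,"z": 0,"rx": 0,"ry": 0,"rz": 0},{"gripper": 0.075,"x": 0,"y": 0,"z": 0,"rx": 0,"ry": 0,"rz": 0},{"gripper": 0.078,"x": 0,"y": 0,"z": 0,"rx": 0,"ry": 0,"rz": 0},{"gripper": 0.078,"x": -0.008,"y": -0.03,"z": 0.026,"rx": 0,"ry": 0,"rz": 0},{"gripper": 0.078,"x": -0.018,"y": -0.071,"z": 0.062,"rx": 0,"ry": 0,"rz": 0}]}}

```text
time: 14.15
position: [0.5013, 0.1834, 0.1072]
ee_rot: [-1.939, -1.509, -0.899]
ft_force: [0.9, 0.1, -0.3]
opening: 0.0777
grip_force: 0.0
```

Request:
{"op": "send_rows", "data": {"plan": [{"gripper": 0.085,"x": -0.005,"y": -0.01,"z": 0.05,"rx": -0.09,"ry": 0.02,"rz": 0},{"gripper": 0.085,"x": -0.005,"y": -0.01,"z": 0.09,"rx": -0.26,"ry": 0.066,"rz": 0},{"gripper": 0.085,"x": 0.005,"y": 0.02,"z": 0.1,"rx": -0.43,"ry": 0.11,"rz": 0},{"gripper": 0.085,"x": 0.015,"y": 0.06,"z": 0.1,"rx": -0.6,"ry": 0.152,"rz": 0},{"gripper": 0.085,"x": 0.022,"y": 0.085,"z": 0.09,"rx": -0.77,"ry": 0.196,"rz": 0}]}}

```text
time: 14.78
position: [0.5257, 0.2703, 0.1996]
ee_rot: [-2.446, -1.903, -0.095]
ft_force: [1.0, -1.0, -0.8]
opening: 0.085
grip_force: 0.0
```

Run:
```python
from plan import *
state()
delta(np.array([.526,.272,.12]),fr(-K,n))
from rig import eyes
for m in('side','top'): cv2.imwrite(f'pics/{m}7.png',eyes.get_image(m)['color'])
a=cv2.imread('pics/side7.png')[120:280,180:380];b=cv2.imread('pics/top7.png')[160:320,160:360]
cv2.imwrite('pics/v7.png',cv2.resize(np.hstack([a,b]),None,fx=2,fy=2))
```

```text
t 14.78 q [0.4473 0.3244 0.0237 1.2193 0.0531 2.2675] p [0.5257 0.2703 0.1996] open 0.085 F [ 0.9807 -0.9661 -0.8069] g 0.0
tool z [ 0.0228  0.0699 -0.9973] y [ 0.9693 -0.2457  0.005 ] yang -0.24827008720661548
shift [ 0.0003  0.0017 -0.0796] rotvec [-0.0699  0.0229 -0.0019]
```

View pics/v7.png

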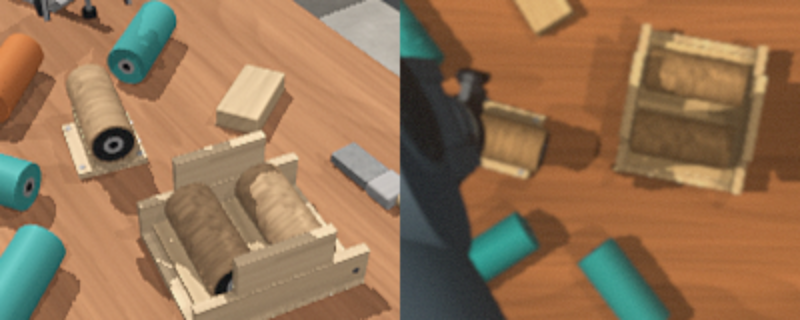

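Run:
```python
from plan import *
np.set_printoptions(precision=4,suppress=True)
e=at('side',(236,192.4),.0604); print("end",e,"centre",e+.065*d)
e=(at('top',(160+(547-400)/2,160+113/2),.0604)+at('top',(160+(536-400)/2,160+172/2),.0604))/2;print(e,e+.065*d)
f=lambda x,y:at('top',(160+(x-400)/2,160+y/2),.0444)
for nm,L in dict(b=[(662,52),(655,93),(745,105),(753,70)],a=[(634,110),(630,150),(722,166),(735,125)]).items():
    q=np.array([f(*x) for x in L]); c=q.mean(0);print(nm,c,"rack",(c-[.5714,.0149,0])@[.9865,-.164,0],(c-[.5714,.0149,0])@[.164,.9865,0])
```

```text
end [0.5094 0.2107 0.0604] centre [0.5255 0.2736 0.0604]
[0.5212 0.2124 0.0604] [0.5372 0.2754 0.0604]
b [ 0.6102 -0.001   0.0444] rack 0.04090183550882147 -0.009331768571620436
a [0.532  0.0289 0.0444] rack -0.04116003244620522 0.007324067626717113
```

Drum_c lies on the rest (side crop: end at (112,145)), and both rack drums are in their grooves. Re-gripping drum_c from above.

Request:
{"op": "send_rows", "data": {"plan": [{"gripper": 0.085,"x": 0,"y": 0.002,"z": -0.04,"rx": -0.07,"ry": 0.023,"rz": -0.002},{"gripper": 0.085,"x": 0,"y": 0.002,"z": -0.09,"rx": -0.07,"ry": 0.023,"rz": -0.002},{"gripper": 0.085,"x": 0,"y": 0.002,"z": -0.13,"rx": -0.07,"ry": 0.023,"rz": -0.002},{"gripper": 0.085,"x": 0,"y": 0.002,"z": -0.148,"rx": -0.07,"ry": 0.023,"rz": -0.002},{"gripper": 0.075,"x": 0,"y": 0.002,"z": -0.148,"rx": -0.07,"ry": 0.023,"rz": -0.002}], "newtons": 40}}

```text
time: 15.5
position: [0.5234, 0.2694, 0.0477]
ee_rot: [-2.477, -1.921, 0.007]
ft_force: [0.4, 0.2, 0.6]
opening: 0.0751
grip_force: 0.0
```

Run:
```python
from plan import *
state(); delta(np.array([.526,.273,.0514]),fr(-K,n))
```

```text
t 15.5 q [ 0.4724  0.4648 -0.166   0.9458  0.0057  2.2947] p [0.5234 0.2694 0.0477] open 0.0751 F [0.4226 0.1533 0.6137] g 0.0
tool z [-0.0077  0.0024 -1.    ] y [ 0.9685 -0.2488 -0.0081] yang -0.25149759871729005
shift [0.0026 0.0036 0.0037] rotvec [-0.0024 -0.0077  0.0015]
```

Request:
{"op": "send_rows", "data": {"plan": [{"gripper": 0.072,"x": 0.0026,"y": 0.0036,"z": 0.004,"rx": -0.002,"ry": -0.008,"rz": 0.001},{"gripper": 0.05,"x": 0.0026,"y": 0.0036,"z": 0.004,"rx": -0.002,"ry": -0.008,"rz": 0.001},{"gripper": 0.05,"x": 0.0026,"y": 0.0036,"z": 0.004,"rx": -0.002,"ry": -0.008,"rz": 0.001},{"gripper": 0.05,"x": 0.0026,"y": 0.0036,"z": 0.004,"rx": -0.002,"ry": -0.008,"rz": 0.001},{"gripper": 0.05,"x": 0.0026,"y": 0.0036,"z": 0.004,"rx": -0.002,"ry": -0.008,"rz": 0.001}]}}

```text
time: 16.12
position: [0.5266, 0.2755, 0.0557]
ee_rot: [-2.479, -1.927, -0.009]
ft_force: [-8.8, 3.9, 12.7]
opening: 0.0579
grip_force: 40.4
```

Run:
```python
from plan import *
state()
```

```text
t 16.12 q [ 0.4806  0.4584 -0.1537  0.9533  0.0026  2.3004] p [0.5266 0.2755 0.0557] open 0.0579 F [-8.7592  3.9072 12.6959] g 40.4
tool z [ 0.0036  0.0048 -1.    ] y [ 0.9692 -0.2464  0.0023] yang -0.24897305364468644
```

Gripped 4 mm higher than intended, so I'm re-gripping lower.

Request:
{"op": "send_rows", "data": {"plan": [{"gripper": 0.068,"x": 0,"y": 0,"z": 0,"rx": 0,"ry": 0,"rz": 0},{"gripper": 0.072,"x": 0,"y": -0.002,"z": -0.004,"rx": 0,"ry": 0,"rz": 0},{"gripper": 0.072,"x": 0,"y": -0.002,"z": -0.004,"rx": 0,"ry": 0,"rz": 0},{"gripper": 0.072,"x": 0,"y": -0.002,"z": -0.004,"rx": 0,"ry": 0,"rz": 0}]}}

```text
time: 16.62
position: [0.5274, 0.2719, 0.0491]
ee_rot: [2.48, 1.926, 0.005]
ft_force: [0.2, 0.6, 0.9]
opening: 0.0718
grip_force: 0.0
```

Request:
{"op": "send_rows", "data": {"plan": [{"gripper": 0.05,"x": 0,"y": 0,"z": 0,"rx": 0,"ry": 0,"rz": 0},{"gripper": 0.05,"x": 0,"y": 0,"z": 0,"rx": 0,"ry": 0,"rz": 0},{"gripper": 0.05,"x": 0,"y": 0,"z": 0,"rx": 0,"ry": 0,"rz": 0},{"gripper": 0.05,"x": 0,"y": 0,"z": 0,"rx": 0,"ry": 0,"rz": 0}]}}

```text
time: 17.12
position: [0.5258, 0.2724, 0.0495]
ee_rot: [-2.48, -1.927, -0.003]
ft_force: [-7.1, 2.4, 6.9]
opening: 0.0589
grip_force: 42.1
```

Request:
{"op": "send_rows", "data": {"plan": [{"gripper": 0.05,"x": 0,"y": 0,"z": 0.025,"rx": 0,"ry": 0,"rz": 0},{"gripper": 0.05,"x": 0,"y": 0,"z": 0.07,"rx": 0,"ry": 0,"rz": 0},{"gripper": 0.05,"x": 0.005,"y": -0.03,"z": 0.11,"rx": 0,"ry": 0,"rz": 0.02},{"gripper": 0.05,"x": 0.013,"y": -0.075,"z": 0.12,"rx": 0,"ry": 0,"rz": 0.04},{"gripper": 0.05,"x": 0.022,"y": -0.125,"z": 0.12,"rx": 0,"ry": 0,"rz": 0.06}]}}

```text
time: 17.75
position: [0.5499, 0.1464, 0.1702]
ee_rot: [2.419, 2.002, 0.008]
ft_force: [0.8, 1.2, -3.1]
opening: 0.0584
grip_force: 45.1
```

Request:
{"op": "send_rows", "data": {"plan": [{"gripper": 0.05,"x": 0.009,"y": -0.05,"z": 0,"rx": 0,"ry": 0,"rz": 0.025},{"gripper": 0.05,"x": 0.018,"y": -0.1,"z": 0,"rx": 0,"ry": 0,"rz": 0.025},{"gripper": 0.05,"x": 0.0235,"y": -0.133,"z": 0,"rx": 0,"ry": 0,"rz": 0.025},{"gripper": 0.05,"x": 0.0235,"y": -0.133,"z": -0.03,"rx": 0,"ry": 0,"rz": 0.025},{"gripper": 0.05,"x": 0.0235,"y": -0.133,"z": -0.03,"rx": 0,"ry": 0,"rz": 0.025}]}}

```text
time: 18.38
position: [0.571, 0.0135, 0.1371]
ee_rot: [-2.396, -2.028, 0.0]
ft_force: [-0.7, 0.7, -2.6]
opening: 0.0589
grip_force: 45.0
```

Run:
```python
from plan import *
state()
y=-.165
delta(np.array([.571,.014,.0752]),fr(-K,np.array([np.cos(y),np.sin(y),0])))
from rig import eyes
cv2.imwrite(f'pics/side8.png',eyes.get_image('side')['color'])
a=cv2.imread('pics/side8.png')[150:300,220:400]
cv2.imwrite('pics/v8.png',cv2.resize(a,None,fx=4,fy=4))
```

```text
t 18.38 q [ 0.0228  0.363  -0.0806  1.1287  0.0016  1.7597] p [0.571  0.0135 0.1371] open 0.0589 F [-0.7225  0.7379 -2.6237] g 45.0
tool z [-0.0015  0.0016 -1.    ] y [ 0.9862 -0.1653 -0.0018] yang -0.1660193205791804
shift [-0.      0.0005 -0.0619] rotvec [-0.0016 -0.0015  0.001 ]
```

View pics/v8.png

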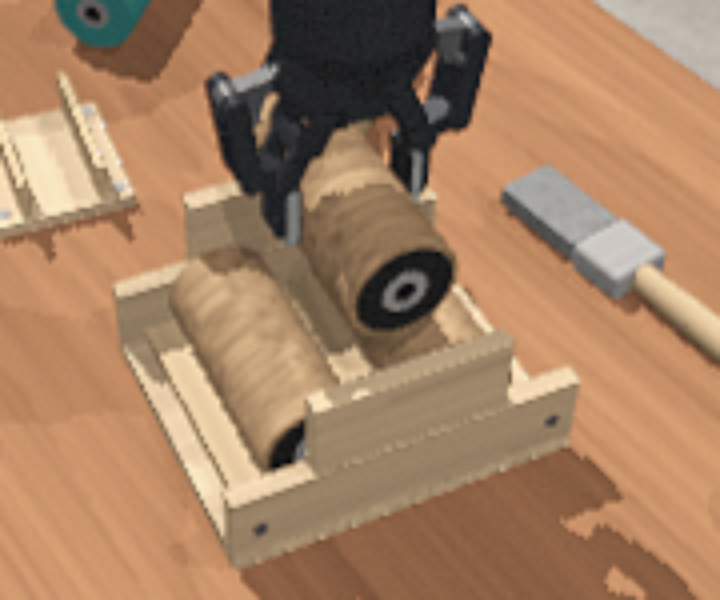

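Drum_c is held above the gap, with its end at crop (405,290), i.e. pixel (321,222). Checking it against the cheek.

Run:
```python
from plan import *
np.set_printoptions(precision=4,suppress=True)
g=lambda x,y,z:at('side',(220+x/4,150+y/4),z)
c=np.array([.5714,.0149,0]);nr=np.array([.9865,-.164,0]);dr=np.array([.164,.9865,0])
e=g(405,290,.148);print("end",e,"lat",(e-c)@nr,"along centre",(e-c)@dr+.065)
for pt,z in[((308,406),.105),((510,340),.105),((187,200),.105),((232,498),.055),((578,378),.055),((117,285),.055)]:
    e=g(*pt,z);print(pt,"lat",(e-c)@nr,"along",(e-c)@dr)
```

```text
end [ 0.5609 -0.0502  0.148 ] lat 0.00033763121144443387 along centre -0.0009187356292392618
(308, 406) lat -0.056526798077407965 along -0.07886129452227685
(510, 340) lat 0.052884585765226026 along -0.08237060506263261
(187, 200) lat -0.053444600319630296 along 0.08089712640307015
(232, 498) lat -0.09753671923762568 along -0.07864443623992748
(578, 378) lat 0.09912510962381753 along -0.08315696029165744
(117, 285) lat -0.09711936895415231 along 0.08373942439457648
```

Request:
{"op": "send_rows", "data": {"plan": [{"gripper": 0.05,"x": 0,"y": 0.001,"z": -0.03,"rx": 0,"ry": 0,"rz": 0},{"gripper": 0.05,"x": 0,"y": 0.001,"z": -0.048,"rx": 0,"ry": 0,"rz": 0},{"gripper": 0.05,"x": 0,"y": 0.001,"z": -0.056,"rx": 0,"ry": 0,"rz": 0},{"gripper": 0.05,"x": 0,"y": 0.001,"z": -0.058,"rx": 0,"ry": 0,"rz": 0},{"gripper": 0.05,"x": 0,"y": 0.001,"z": -0.058,"rx": 0,"ry": 0,"rz": 0}]}}

```text
time: 19.05
position: [0.5733, 0.0153, 0.0821]
ee_rot: [2.395, 2.03, 0.007]
ft_force: [0.1, -0.1, -3.2]
opening: 0.0588
grip_force: 45.1
```

Request:
{"op": "send_rows", "data": {"plan": [{"gripper": 0.05,"x": 0,"y": 0,"z": -0.001,"rx": 0,"ry": 0,"rz": 0},{"gripper": 0.05,"x": 0,"y": 0,"z": -0.002,"rx": 0,"ry": 0,"rz": 0},{"gripper": 0.05,"x": 0,"y": 0,"z": -0.002,"rx": 0,"ry": 0,"rz": 0}]}}

```text
time: 19.42
position: [0.5728, 0.015, 0.0793]
ee_rot: [2.396, 2.03, 0.006]
ft_force: [-0.5, -0.3, -2.3]
opening: 0.0582
grip_force: 45.1
```

Request:
{"op": "send_rows", "data": {"plan": [{"gripper": 0.05,"x": -0.001,"y": 0,"z": -0.001,"rx": 0,"ry": 0,"rz": 0},{"gripper": 0.05,"x": -0.0015,"y": 0,"z": -0.002,"rx": 0,"ry": 0,"rz": 0},{"gripper": 0.05,"x": -0.0015,"y": 0,"z": -0.003,"rx": 0,"ry": 0,"rz": 0},{"gripper": 0.05,"x": -0.0015,"y": 0,"z": -0.003,"rx": 0,"ry": 0,"rz": 0}]}}

```text
time: 19.92
position: [0.5714, 0.0151, 0.0763]
ee_rot: [2.396, 2.03, 0.006]
ft_force: [0.6, -0.2, -2.5]
opening: 0.0588
grip_force: 45.3
```

Request:
{"op": "send_rows", "data": {"plan": [{"gripper": 0.05,"x": 0,"y": 0,"z": -0.001,"rx": 0,"ry": 0,"rz": 0},{"gripper": 0.05,"x": 0,"y": 0,"z": -0.0015,"rx": 0,"ry": 0,"rz": 0},{"gripper": 0.05,"x": 0,"y": 0,"z": -0.0015,"rx": 0,"ry": 0,"rz": 0}]}}

```text
time: 20.3
position: [0.5716, 0.015, 0.0757]
ee_rot: [2.396, 2.029, 0.007]
ft_force: [-2.9, 0.3, 7.3]
opening: 0.0584
grip_force: 46.3
```

Request:
{"op": "send_rows", "data": {"plan": [{"gripper": 0.061,"x": 0,"y": 0,"z": 0,"rx": 0,"ry": 0,"rz": 0},{"gripper": 0.066,"x": 0,"y": 0,"z": 0,"rx": 0,"ry": 0,"rz": 0},{"gripper": 0.074,"x": 0,"y": 0,"z": 0.001,"rx": 0,"ry": 0,"rz": 0},{"gripper": 0.078,"x": 0,"y": 0,"z": 0.003,"rx": 0,"ry": 0,"rz": 0},{"gripper": 0.078,"x": 0,"y": 0,"z": 0.01,"rx": 0,"ry": 0,"rz": 0}]}}

```text
time: 20.92
position: [0.5711, 0.015, 0.0848]
ee_rot: [2.397, 2.03, 0.005]
ft_force: [-0.5, 0.4, 0.2]
opening: 0.078
grip_force: 0.0
```

Request:
{"op": "send_rows", "data": {"plan": [{"gripper": 0.078,"x": 0,"y": 0,"z": 0.03,"rx": 0,"ry": 0,"rz": 0},{"gripper": 0.078,"x": 0,"y": 0,"z": 0.07,"rx": 0,"ry": 0,"rz": 0},{"gripper": 0.085,"x": -0.04,"y": 0.02,"z": 0.1,"rx": 0,"ry": 0,"rz": 0},{"gripper": 0.085,"x": -0.09,"y": 0.05,"z": 0.11,"rx": 0,"ry": 0,"rz": 0},{"gripper": 0.085,"x": -0.14,"y": 0.08,"z": 0.11,"rx": 0,"ry": 0,"rz": 0}]}}

```text
time: 21.55
position: [0.4306, 0.0957, 0.1961]
ee_rot: [2.396, 2.028, 0.009]
ft_force: [0.4, 1.0, 0.8]
opening: 0.085
grip_force: 0.0
```

Request:
{"op": "send_rows", "data": {"plan": [{"gripper": 0.085,"x": -0.03,"y": 0.05,"z": 0,"rx": 0,"ry": 0,"rz": 0},{"gripper": 0.085,"x": -0.06,"y": 0.1,"z": 0,"rx": 0,"ry": 0,"rz": 0},{"gripper": 0.085,"x": -0.09,"y": 0.15,"z": 0,"rx": 0,"ry": 0,"rz": 0},{"gripper": 0.085,"x": -0.09,"y": 0.15,"z": 0,"rx": 0,"ry": 0,"rz": 0}]}}

```text
time: 22.05
position: [0.3394, 0.248, 0.1954]
ee_rot: [2.39, 2.038, 0.007]
ft_force: [0.6, -0.6, -1.3]
opening: 0.0847
grip_force: 0.0
```

Run:
```python
from h import *
state()
from rig import eyes
for m in('side','top'): cv2.imwrite(f'pics/{m}9.png',eyes.get_image(m)['color'])
a=cv2.imread('pics/side9.png')[150:300,220:420];b=cv2.imread('pics/top9.png')[140:290,200:400]
cv2.imwrite('pics/v9.png',cv2.resize(np.hstack([a,b]),None,fx=2,fy=2))
```

```text
t 22.05 q [ 0.631   0.0724 -0.3109  1.1827 -0.0001  2.3606] p [0.3394 0.248  0.1954] open 0.0847 F [ 0.5708 -0.6437 -1.3219] g 0.0
tool z [ 0.0039  0.0028 -1.    ] y [ 0.9874 -0.1581  0.0034] yang -0.1587914528837493
```

View pics/v9.png

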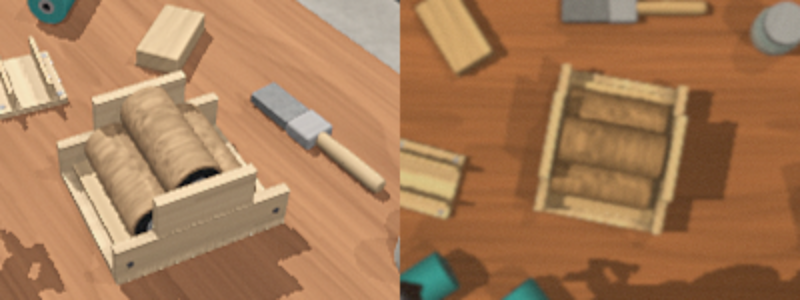

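The pyramid stands: the top drum is saddled squarely at top crop (610,147) between the two lower drums at (622,112) and (602,188). The block, brush and jar are in place and the robot is clear. Handing in.

```bash
python3 -c "
from rig import job
print(job.sign_off())"
```

```text
the job is handed in; nothing more can be done
None
```

The pyramid is stacked and the job handed in at about 22 s: drum_b lies in the free groove, drum_c was laid on the rest, re-gripped and saddled on top, and the last pictures show the drums seated and the block, brush and jar in place.

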